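Refit the control knob of a small hotplate and turn it off

ROBOT

A 6-joint arm with a two-finger parallel gripper is mounted at the origin on a cart in front of the work surface, level with it; the furniture and walls round the work are solid. World frame = base frame: x ahead of the robot, y to its left, z up, the work surface at z = 0. Lengths are in m, angles in degrees, forces in N, time in s.
With the tool pointing down it reaches from about 0.25 to 0.85 m from the base axis. Payload 12.5 kg.
Tool frame: the origin (TCP) lies midway between the tips of the shut fingers; the grasp point (between the pads) lies 19 mm behind it; z points along the fingers, y is the line along which they close (so a half turn about z gives the same grasp; the last joint's range is limited). The gripper opens to 93 mm and grips with 3 to 60 N. Pads are 15 mm wide; open, the fingers measure 128 mm over their backs; the gripper's body (75 mm by 188 mm) begins 65 mm behind the grasp point.
Start: joints at [69.637, 20.094, 94.641, -0, 65.266, -4.847], TCP at [0.147, 0.53, 0.219] pointing down, gripper open.
Joint ranges: [-157.81, 157.81], [-45, 120.19], [0.68, 151.7], [-89.99, 269.99], [4.06, 180], [-164.3, 164.3]. Speed limits (degrees/s): [127.2, 127.2, 159.86, 180, 180, 180].

INTERFACE

Orientations are given as a 3x3 rotation matrix whose columns are the frame's x, y, z axes.
In Python, from bench import robot gives the robot as it stands. The module is installed in compiled form; this text tells all that it offers. Calls block until the motion is done:
- robot.movep(position, orientation): joint-space move of the TCP to a pose.
- robot.movel(position, ori=None, velocity=0.15): straight line of the TCP; ori=None keeps the orientation; velocity is the mean speed in m/s.
- robot.move_joints(angles): joint-space move.
- robot.move_gripper(opening, force=None): finger opening in m; force is the grip in N (None keeps the last); returns when the fingers have stopped.
- robot.dwell(seconds).
- robot.inverse_kinematics(position, orientation): joint angles nearest the present ones, or None.
- robot.get_image(name): name is "side" or "top"; returns (picture, depth): 480x640x3 uint8, red, green, blue; 480x640 float32, m along the optical axis (not along the pixel's ray), 0 where there is no reading.
- robot.camera_model(name): a dict with "fx", "fy", "cx", "cy" (pixels), "position" and "rotation" of the camera in the world. Camera axes: x right, y down, z forward; pixel columns grow to the right and rows downward; lengths in m; the calibration is good to about 2 mm. A picture is of the moment at which its call begins. camera_model takes no time and is no camera call.
A pose or a line that the arm cannot do raises robot.PlanningError and nothing moves.
- robot.finish_job(): hands the job in; it is judged then, once.
Readings, each from a call of its own:
- robot.current_t(): time.
- robot.current_joint_positions(): joint angles.
- robot.current_joint_vel(): joint speeds.
- robot.current_effort(): joint torques, N m.
- robot.current_position(): TCP position.
- robot.current_tcp_rot(): TCP orientation.
- robot.current_wrist_force(): force on the tool from outside, world axes, zero at the start.
- robot.current_moment(): the same for the moment, N m.
- robot.current_gripper_width(): finger opening in m.
- robot.current_grasp_force(): force on a finger pad.
Only numpy, scipy, OpenCV 4.12 (cv2) and the standard library are available. Lean on these libraries where they do the work, as an engineer would, in place of code of your own. Each camera call takes 0.05 s, during which the arm holds its last target. There are 200 camera calls.

TASK

The control knob has come off the small hotplate. Pick it up, fit it back on the D-shaped shaft: feel for the flat by turning it gently on the shaft's end, and push it on until it snaps fully home on the deck, without forcing it (a push of about 10 N is enough). Then turn it anticlockwise (seen from above) until its pointer line stands at the long off mark, let go, and leave the vial, the petri dish and the roll of tape where they are.

Things in the scene. Friction and masses are not known exactly. Their poses are not given: they have to be found in the camera images.
- knob: loose solid black metal knob, 200 g, standing upright on the worktop, bore down. Round skirt 45 mm across, 26 mm high; on it a bar grip 42 mm long (knob's x), 14 mm wide (y), 27 to 49 mm above the underside: pinch it across the width. Origin: centre of the underside; z up. Its D-bore, open below, is 22 mm deep, 18 mm wide, with the flat on the pointer's side (+x), 2.5 mm from the axis
- pointer_tip (a point): top of the bar at the end with the white pointer line: 21 mm along the knob's +x from its axis, 48 mm above its underside
- hotplate: fixed small hotplate, white housing 150 x 150 mm, deck 45 mm above the worktop, black glass plate 5 mm high on the deck's +x half. Origin: centre of the underside; z up. The dial with the bare shaft is 34 mm from the centre towards -x
- dial_centre (a point): on the shaft's axis at deck height; axes as the hotplate's. Fitted in line (within 0.15 rad, 1 mm play), the knob sinks freely until its underside is 11 mm above this point; then two spring balls in the shaft resist with up to about 10 N, and snap in as the underside comes down to the deck (0 mm). Held on, it turns the shaft
- shaft_end (a point): centre of the upright steel D-shaft's end, 20 mm above the deck; shaft 16 mm wide, flat 1.5 mm from the axis. The flat looks within 0.95 rad either side of the hotplate's +x; this angle is NOT measured (this frame does not turn): find it by feel. Out of line, the knob's underside rests here. The shaft turns stiffly (0.06 N m): pressing with 3 to 6 N does not drag it round, a hard press may
- off_mark (a point): long black mark on the deck, 32 mm from the shaft's axis along the hotplate's +y. Turned anticlockwise from above, the fitted knob meets a stop with its pointer over this mark, give or take 0.15 rad of play
- vial: glass vial with black cap, 25 mm across, 49 mm high, standing; bystander
- petri_dish: clear petri dish, 60 mm across, 14 mm high; bystander
- tape: roll of tape, 81 mm across, 19 mm high, lying flat; bystander
Things that resemble listed ones, but are neither listed nor needed, are in the scene too. Several things have the shape of the knob; the one meant has the colours described above.

How it is judged:
By the outcome, as a careful person would: the job done as asked, in the order asked, and still so for the second after the job is handed in, with the robot touching nothing.
It also fails if it takes over 64 s, if anything falls off the work surface, if the arm or the gripper's body presses on something with over 40 N, if the wrist force passes 120 N, or if a joint passes its speed limit or range.

## Working session

There is one attempt and no reset: what is moved stays moved. The work goes in short steps, each a Python script; the robot and the scene stay as the last script left them, time stands still between calls to the robot, and variables do not carry over. Pictures are saved under pics/ and viewed, at most 10 in all, crops included, and the job is handed in when it is done.

```bash
mkdir -p pics; ls
python3 - <<'E'
from bench import robot
import cv2,numpy as np
for n in("side","top"):
    im,d=robot.get_image(n); np.savez(f"{n}0.npz",im=im,d=d)
    cv2.imwrite(f"pics/{n}0.png",im[:,:,::-1]); m=robot.camera_model(n); print(n,m,(d==0).mean())
print(robot.current_t(),robot.current_wrist_force(),robot.current_tcp_rot())
E
```

```text
pics
side {'fx': 581.896344686936, 'fy': 581.896344686936, 'cx': 318.4653673473121, 'cy': 236.98158851410273, 'position': array([0.43119654, 0.78795917, 0.52977588]), 'rotation': array([[-0.99854703, -0.04594898,  0.02815188],
       [-0.04825486,  0.52992015, -0.84667355],
       [ 0.02398554, -0.84680182, -0.53136745]])} 0.0039713541666666664
top {'fx': 479.94595486958605, 'fy': 479.94595486958605, 'cx': 317.63080456301697, 'cy': 239.58022395941364, 'position': array([0.39648809, 0.05963392, 0.92229322]), 'rotation': array([[ 0.02571305, -0.99500613,  0.09644497],
       [-0.99959924, -0.02444863,  0.01426937],
       [-0.01184016, -0.09677322, -0.99523603]])} 0.004108072916666667
0.1 [-0.45439791  0.82664114 -0.00483438] [[-9.63564964e-01  2.67474221e-01 -3.19070639e-04]
 [ 2.67474408e-01  9.63564462e-01 -9.84105024e-04]
 [ 4.42224037e-05 -1.03359235e-03 -9.99999465e-01]]
```

View pics/side0.png

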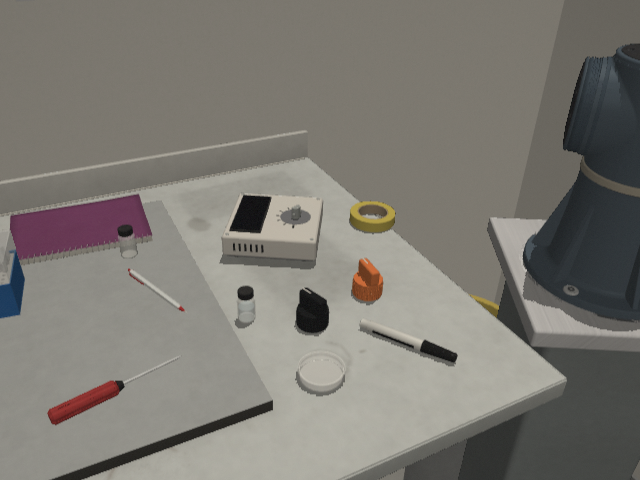

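View pics/top0.png

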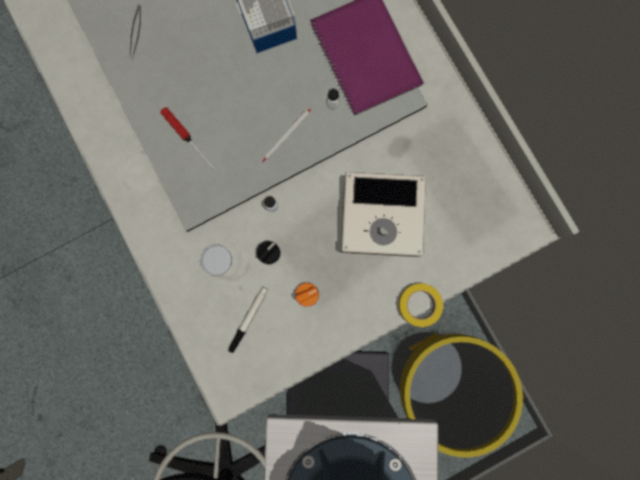

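The side view shows the black knob at (313,310), an orange knob-shaped decoy at (367,280), the hotplate at (275,226) with its shaft at (296,212), vials at (246,305) and (127,240), the dish at (322,372), and the tape at (372,216). In the top view these are the black knob at (268,252), orange decoy at (307,294), black vial caps at (269,202) and (333,97), and the dial at (383,231) with the off mark to its left near (366,231).
What could be taken for the knob: the orange knob (wrong colour) and the black vial caps (wrong shape). I choose the black one at top (268,252) / side (313,310).

```bash
cat > h.py <<'E'
import numpy as np,cv2
from bench import robot
def ray(n,uv):
    m=robot.camera_model(n); d=m["rotation"]@np.array([(uv[0]-m["cx"])/m["fx"],(uv[1]-m["cy"])/m["fy"],1.]); return m["position"],d
def onplane(n,uv,z):
    p,d=ray(n,uv); return p+d*(z-p[2])/d[2]
def tri(a,b):
    p,d=ray("top",a);q,e=ray("side",b)
    s=np.linalg.lstsq(np.c_[d,-e],q-p,rcond=None)[0]; A=p+s[0]*d;B=q+s[1]*e
    return (A+B)/2,np.linalg.norm(A-B)
def pix(n,P):
    m=robot.camera_model(n); c=m["rotation"].T@(np.asarray(P)-m["position"]); return np.array([m["fx"]*c[0]/c[2]+m["cx"],m["fy"]*c[1]/c[2]+m["cy"]])
def cloud(n,d,box):
    m=robot.camera_model(n); u0,v0,u1,v1=box; v,u=np.mgrid[v0:v1,u0:u1]; z=d[v0:v1,u0:u1]
    c=np.stack([(u-m["cx"])/m["fx"]*z,(v-m["cy"])/m["fy"]*z,z],-1); return c@m["rotation"].T+m["position"]
E
python3 - <<'E'
from h import *
T=np.load("top0.npz");S=np.load("side0.npz")
def crop(im,b,w=400,h=300): return cv2.resize(im[b[1]:b[3],b[0]:b[2],::-1],(w,h),interpolation=cv2.INTER_CUBIC)
a=np.hstack([crop(T["im"],(248,237,288,267)),crop(T["im"],(343,201,423,261))])
b=np.hstack([crop(S["im"],(280,282,344,330)),crop(S["im"],(256,191,336,251))])
cv2.imwrite("pics/crop.png",np.clip(np.vstack([a,b]).astype(float)*1.3,0,255).astype(np.uint8))
for n,D,b in(("top",T,(248,237,288,267)),("side",S,(285,278,340,335))):
    P=cloud(n,D["d"],b); im=D["im"][b[1]:b[3],b[0]:b[2]].astype(int)
    k=(P[...,2]>.035)&(P[...,2]<.06)
    Q=P[k]; c=Q.mean(0); w,V=np.linalg.eigh(np.cov((Q-c)[:,:2].T)); ax=V[:,1]; t=(Q-c)[:,:2]@ax
    print(n,"bar",k.sum(),c,np.percentile(Q[:,2],[5,50,95]),"ang",np.degrees(np.arctan2(ax[1],ax[0])),np.ptp(t),np.sqrt(w))
    m=((im.max(-1)<60)).astype(np.uint8); mm=cv2.moments(m,True); print("black",m.sum(),mm["m10"]/mm["m00"]+b[0],mm["m01"]/mm["m00"]+b[1])
# hotplate white deck
for n,D,b in(("top",T,(335,165,435,265)),("side",S,(215,185,335,270))):
    P=cloud(n,D["d"],b); k=(P[...,2]>.038)&(P[...,2]<.055)
    Q=P[k]; r=cv2.minAreaRect((Q[:,:2]*1000).astype(np.float32)); print(n,"deck",k.sum(),np.median(Q[:,2]),r)
    k=(P[...,2]>.058)&(P[...,2]<.075); print("shaft",k.sum(),P[k].mean(0) if k.any() else None, P[k][:,2].max() if k.any() else 0)
E
```

```text
top bar 188 [0.45748539 0.16556833 0.04866647] [0.0398671  0.04949543 0.0520413 ] ang 137.65456426333043 0.04150113093567688 [0.00415621 0.01194423]
black 364 267.5357142857143 252.6510989010989
side bar 383 [0.45703942 0.17036592 0.04438084] [0.03591801 0.04628217 0.04935121] ang 140.37555804170773 0.04334107278333697 [0.0041163  0.01262807]
black 1125 311.70222222222225 312.28711111111113
top deck 6438 0.04671901238228787 ((533.7796630859375, -47.997047424316406), (150.23779296875, 150.36915588378906), 88.33391571044922)
shaft 47 [ 0.49735288 -0.04496811  0.06488063] 0.06780560601064656
side deck 4241 0.04476571400530188 ((532.4356079101562, -48.071380615234375), (157.2131805419922, 149.416748046875), 88.16580963134766)
shaft 51 [ 0.49723247 -0.04311597  0.06241262] 0.06576952613307718
```

View pics/crop.png

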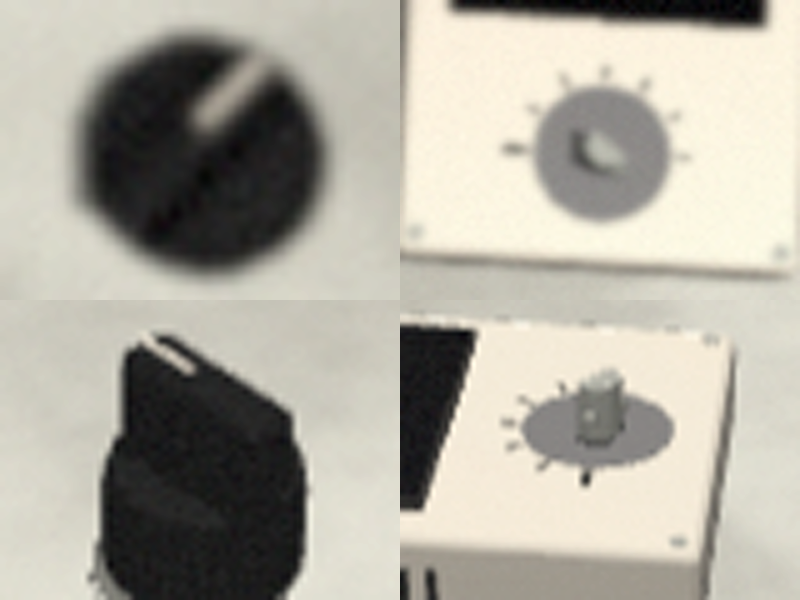

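Run:
```python
from h import *
T=np.load("top0.npz");S=np.load("side0.npz")
def cen(im,b,f):
    r=im[b[1]:b[3],b[0]:b[2]].astype(float); w=f(r); n,l,s,c=cv2.connectedComponentsWithStats(w.astype(np.uint8)); i=1+np.argmax(s[1:,4]); return c[i]+b[:2],s[i,4]
# knob white line: bright area inside the knob
t=cen(T["im"],(266,241,275,251),lambda r:r.min(-1)>90); s=cen(S["im"],(301,286,313,300),lambda r:r.min(-1)>90)
print("line",t,s,tri(t[0],s[0]))
# knob skirt silhouette, top
m=(T["im"][232:272,243:293].max(-1)<75).astype(np.uint8);c=max(cv2.findContours(m,0,1)[0],key=cv2.contourArea)
(cc,r)=cv2.minEnclosingCircle(c);print("sil",np.add(cc,(243,232)),r,onplane("top",np.add(cc,(243,232)),.026))
# bar top face from depth
for n,D,b in(("top",T,(248,237,288,267)),("side",S,(285,278,340,335))):
    P=cloud(n,D["d"],b); top=np.percentile(P[...,2],99.5) if n=="side" else 0.0515
    k=(P[...,2]>.0465); Q=P[k]; r=cv2.minAreaRect((Q[:,:2]*1000).astype(np.float32)); print(n,"bartop",k.sum(),r)
# dial disc ellipse by grey mask
for n,D,b in(("top",T,(362,212,405,252)),("side",S,(275,200,316,230))):
    r=D["im"][b[1]:b[3],b[0]:b[2]].astype(int).max(-1); m=(r<175).astype(np.uint8); 
    N,l,st,ce=cv2.connectedComponentsWithStats(m); 
    print(n,[(st[i,4],(ce[i]+b[:2]).round(1).tolist()) for i in range(1,N) if st[i,4]>2])
    i=1+np.argmax(st[1:,4]); c=max(cv2.findContours((l==i).astype(np.uint8),0,1)[0],key=cv2.contourArea)
    e=cv2.fitEllipse(c); u=np.add(e[0],b[:2]); print("disc",u,e[1],onplane(n,u,.045)); 
    if n=="top": ut=u
    else: print("tri disc",tri(ut,u))
print("offmark top",onplane("top",(366.2,230.6),.045))
y=np.radians(-1.7); d=np.array([.5331,-.048])-.034*np.array([np.cos(y),np.sin(y)]); print("dial from housing",d)
for n in("top","side"): print(n,pix(n,[*d,.065]),pix(n,[*d,.045]))
```

```text
line (array([271.42857143, 244.33333333]), np.int32(21)) (array([306.88235294, 288.11764706]), np.int32(51)) (array([0.46806233, 0.15620714, 0.05069366]), np.float64(0.004195882306187403))
sil [267.65547752 252.43992996] 11.744184494018555 [0.45684132 0.16548754 0.026     ]
top bartop 171 ((438.8045654296875, 115.12173461914062), (133.90115356445312, 39.3548583984375), 69.04849243164062)
side bartop 198 ((436.1379089355469, 467.7810363769531), (34.74250793457031, 639.4894409179688), 3.993922472000122)
top [(np.int32(710), [382.5, 230.6])]
disc [382.407547   230.42607498] (28.77989959716797, 31.66740608215332) [ 0.50131785 -0.04632757  0.045     ]
side [(np.int32(499), [293.9, 216.0])]
disc [293.69668961 216.07394981] (19.534669876098633, 32.048484802246094) [ 0.50102726 -0.04612953  0.045     ]
tri disc (array([ 0.5011869 , -0.0463407 ,  0.04489268]), np.float64(0.0002855464816055801))
offmark top [ 0.50027237 -0.01660027  0.045     ]
dial from housing [ 0.49911496 -0.04699135]
top [384.1268749  230.36411405] [382.75427545 231.62602537]
side [294.91868917 205.32107498] [294.88878225 215.8664996 ]
```

Pointer end is at the up-right in the top view, so knob yaw is about -41°. Heights agree with the text (line 50.7 vs 48 mm, deck 44.9 mm). Next: the wrist range, then the grasp.

```bash
cat >> h.py <<'E'
HY=-1.7
DIAL=np.array([.4992,-.0468])
def R(yaw,flip=0):
    # knob yaw (deg) -> tool: x along knob x (or -x when flip), z down
    a=np.radians(yaw+180*flip); x=np.array([np.cos(a),np.sin(a),0]); z=np.array([0,0,-1.]); return np.c_[x,np.cross(z,x),z]
def st(msg=""): print(msg,"t%.2f"%robot.current_t(),"p",np.round(robot.current_position()*1000,2),"F",np.round(robot.current_wrist_force(),2),"M",np.round(robot.current_moment(),3),"w%.4f"%robot.current_gripper_width(),"g%.1f"%robot.current_grasp_force())
E
python3 - <<'E'
from h import *
for f in(0,1):
    print(f,"grasp",np.round(robot.inverse_kinematics([.457,.166,.03],R(-41,f)),0) if robot.inverse_kinematics([.457,.166,.03],R(-41,f)) is not None else None)
    for y in(-60,0,60,90,100):
        q=robot.inverse_kinematics([*DIAL,.09],R(y+HY,f)); print(y,None if q is None else np.round(q,0))
E
```

```text
0 grasp [ 14.  31. 112.  -0.  38. 145.]
-60 [-11.  25. 108.  -0.  46. 141.]
0 [-11.  25. 108.  -0.  46.  81.]
60 [-11.  25. 108.  -0.  46.  21.]
90 [-11.  25. 108.  -0.  46.  -9.]
100 [-11.  25. 108.  -0.  46. -19.]
1 grasp [ 14.  31. 112.  -0.  38. -35.]
-60 [-11.  25. 108.  -0.  46. -39.]
0 [-11.  25. 108.  -0.  46. -99.]
60 [ -11.   25.  108.   -0.   46. -159.]
90 None
100 [-11.  25. 108.  -0.  46. 161.]
```

Run:
```python
from h import *
K=np.array([.457,.1662])
robot.move_gripper(.045)
robot.movep([*K,.13],R(-41)); st("hover")
robot.movel([*K,.045],velocity=.12)
robot.movel([*K,.030],velocity=.04); st("low")
robot.move_gripper(0.0,40); st("grip")
robot.movel([*K,.10],velocity=.12); st("lift")
robot.movep([*DIAL,.135],R(-60+HY)); st("over")
for n in("side","top"):
    im,d=robot.get_image(n); np.savez(f"{n}1.npz",im=im,d=d)
T=np.load("top1.npz")["im"];S=np.load("side1.npz")["im"]
cv2.imwrite("pics/held.png",np.hstack([cv2.resize(T[180:280,323:443,::-1],(400,333),interpolation=2),cv2.resize(S[130:230,235:355,::-1],(400,333),interpolation=2)]))
```

```text
hover t3.26 p [457.   166.54 130.11] F [-0.06  0.11 -0.29] M [ 0.04   0.194 -0.07 ] w0.0449 g0.0
low t4.64 p [456.93 166.18  29.86] F [-0.58  0.22  1.13] M [ 0.024  0.182 -0.051] w0.0450 g0.0
grip t5.24 p [457.03 166.21  30.05] F [-0.4   0.18  1.08] M [0.04  0.194 0.042] w0.0136 g40.0
lift t5.97 p [456.57 166.1   99.43] F [-0.75 -0.37 -1.3 ] M [0.038 0.111 0.009] w0.0139 g40.0
over t6.86 p [498.82 -45.96 134.39] F [ 0.39  0.23 -2.36] M [ 0.078  0.116 -0.004] w0.0139 g40.0
```

View pics/held.png

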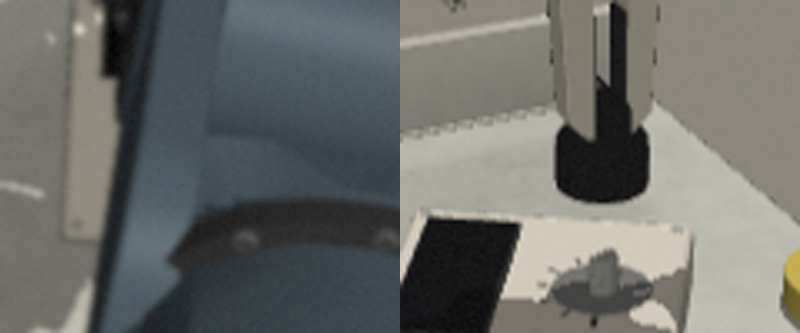

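The top view is blocked by the arm; the side view shows the knob held upright, with its skirt at about (295,182) above the shaft at (295,211). I'll turn the bar along x so that the side view shows its offset along the bar.

Run:
```python
from h import *
from scipy.optimize import least_squares
def fit(D,b,z0,z1,r,x0):
    P=cloud("side",D,b).reshape(-1,3); Q=P[(P[:,2]>z0)&(P[:,2]<z1)&(np.hypot(*(P[:,:2]-x0).T)<.035)]
    s=least_squares(lambda c:np.hypot(*(Q[:,:2]-c).T)-r,np.add(x0,[0,-.003]),loss="soft_l1",f_scale=.001); 
    # silhouette mid in x at rows
    return s.x*1000,len(Q),np.sqrt(np.mean(s.fun**2))*1000, (Q[:,0].min()*1000,Q[:,0].max()*1000)
D1=np.load("side1.npz")["d"]
print("yaw-60",fit(D1,(255,130,340,215),.108,.128,.0225,DIAL))
robot.movep([*DIAL,.135],R(HY)); robot.dwell(.3); st()
im,d=robot.get_image("side"); np.savez("side2.npz",im=im,d=d)
print("yaw0",fit(d,(255,130,340,215),.108,.128,.0225,DIAL))
P=cloud("side",d,(255,130,340,215)); k=(np.hypot(P[...,0]-DIAL[0],P[...,1]-DIAL[1])<.04)&(P[...,2]>.09)
print("z of underside", np.percentile(P[k][:,2],[0,1]))
def edges(im,v):
    r=im[v,255:345].max(-1); i=np.where(r<60)[0]; return 255+i.min(),255+i.max()
for v in range(172,192,3): print(v,edges(im,v),edges(np.load("side1.npz")["im"],v))
print(pix("side",[*robot.current_position()[:2],.118]),pix("side",[*robot.current_position()[:2],.105]))
S=np.load("side0.npz")
print("shaft fit",fit(S["d"],(275,190,316,222),.049,.062,.008,DIAL))
for v in range(205,212):
    r=S["im"][v,275:316].max(-1); print(v,r[12:29])
```

```text
yaw-60 (array([498.78464264, -47.36192938]), 322, np.float64(1.1566796742158034), (np.float64(476.3761264893723), np.float64(521.5682536841883)))
 t8.24 p [499.18 -46.8  134.99] F [-0.12  0.4  -2.04] M [-0.043  0.209  0.013] w0.0135 g40.0
yaw0 (array([500.12134607, -47.0882858 ]), 327, np.float64(1.2179350859949645), (np.float64(477.91051624220296), np.float64(521.0182879109076)))
z of underside [0.10306827 0.10536696]
172 (np.int64(281), np.int64(308)) (np.int64(282), np.int64(308))
175 (np.int64(281), np.int64(308)) (np.int64(282), np.int64(309))
178 (np.int64(281), np.int64(308)) (np.int64(282), np.int64(308))
181 (np.int64(281), np.int64(308)) (np.int64(282), np.int64(308))
184 (np.int64(281), np.int64(307)) (np.int64(282), np.int64(308))
187 (np.int64(283), np.int64(306)) (np.int64(284), np.int64(307))
190 (np.int64(293), np.int64(296)) (np.int64(291), np.int64(299))
[294.94442234 176.25988665] [294.92412587 183.56435044]
shaft fit (array([499.14993932, -47.20833427]), 63, np.float64(1.5482790073448522), (np.float64(489.35364639090426), np.float64(503.65331331555876)))
205 [189 187 187 188 189 188 188 177 175 154 151 144 160 189 189 188 188]
206 [188 189 189 189 188 177 176 153 152 142 140 137 143 159 188 189 188]
207 [168 155 189 187 173 150 154 142 139 141 151 132 115 128 187 189 189]
208 [169 112 169 187 157 113 125 130 128 128 131 108  84 133 187 188 187]
209 [187 131 147 152 129  91  94 104 106 103  93  84  81 122 161 169 178]
210 [152 127 126 104  93  90  91  96  93  90  91  85  79 105 113 127 141]
211 [105 106 106 104  94  90  90  93  92  92  91  84  78  94  95 105 104]
```

The side view gives the knob sitting +0.7 mm along its bar relative to the TCP, and it agrees with the TCP to about 0.3 mm in y. I'll correct for that, press lightly and feel for the flat.

```bash
cat >> h.py <<'E'
E_=.0007
def tgt(yaw,z,off=(0,0)):
    a=np.radians(yaw); return np.array([*(DIAL+off-E_*np.array([np.cos(a),np.sin(a)])),z])
def fz(n=3):
    v=[]
    for _ in range(n): robot.dwell(.02); v.append(robot.current_wrist_force())
    return np.mean(v,0)
E
python3 - <<'E'
from h import *
yaw=62+HY; z=.099
robot.movep(tgt(yaw,.115),R(yaw)); robot.movel(tgt(yaw,z),R(yaw),.06); robot.dwell(.3)
f0=fz(6); np.save("f0.npy",f0); st("base")
F=lambda: (fz()-f0)[2]
while z>.0915:
    z-=.0005; robot.movel(tgt(yaw,z),R(yaw),.02); f=F()
    if f>3: break
print("contact z",z,f,robot.current_t())
zc=z; ok=False
while yaw>-62+HY and robot.current_t()<32:
    if f<2:
        z-=.0005
    else:
        if f>5.5: z+=.0003
        yaw-=4
    robot.movel(tgt(yaw,z),R(yaw),.03); f=F(); print("%.0f %.4f %.1f"%(yaw-HY,z,f),end="; ")
    if f>14: print("hard");break
    if z<zc-.003: ok=True;break
print(ok); st()
E
```

```text
base t10.12 p [498.91 -47.41  99.12] F [ 0.3  0.1 -1. ] M [-0.067  0.127 -0.014] w0.0137 g40.0
contact z 0.0945 6.005816923634419 12.8167
58 0.0948 4.4; 54 0.0948 4.7; 50 0.0948 4.9; 46 0.0948 4.2; 42 0.0948 4.3; 38 0.0948 3.9; 34 0.0948 4.7; 30 0.0948 4.2; 26 0.0948 3.9; 22 0.0948 3.8; 18 0.0948 3.8; 14 0.0948 2.9; 10 0.0948 3.1; 6 0.0948 3.1; 2 0.0948 2.3; -2 0.0948 2.1; -6 0.0948 2.5; -10 0.0948 1.6; -10 0.0943 4.0; -14 0.0943 2.7; -18 0.0943 2.1; -22 0.0943 1.3; -22 0.0938 -0.6; -22 0.0933 0.7; -22 0.0928 1.0; -22 0.0923 -0.1; -22 0.0918 0.4; -22 0.0913 1.1; True
 t21.22 p [498.7  -46.57  91.33] F [ 4.18 -2.36 -0.74] M [-0.387 -0.677  0.033] w0.0134 g40.0
```

Run:
```python
from h import *
f0=np.load("f0.npy"); z=.0913; off=np.zeros(2); yaw=-22+HY
for dy in(-25,-28):
    yaw=dy+HY; robot.movel(tgt(yaw,z),R(yaw),.03); f=fz(4)-f0; print(dy,f.round(1),np.round(robot.current_moment(),3))
for i in range(4):
    g=f[:2]; n=np.linalg.norm(g)
    if n<1.2: break
    off+=g/n*.0004; robot.movel(tgt(yaw,z,off),R(yaw),.03); f=fz(4)-f0; print(off,f.round(1))
while z>.0866 and f[2]<5:
    z-=.001; robot.movel(tgt(yaw,z,off),R(yaw),.03); f=fz(2)-f0; print("%.4f"%z,f.round(1))
np.save("off.npy",off); st()
```

```text
-25 [ 3.3 -1.1  0.5] [-0.285 -0.634 -0.021]
-28 [ 2.7 -0.9  0.9] [-0.172 -0.379  0.001]
[ 0.00038075 -0.0001226 ] [ 0.6 -0.6  0.9]
0.0903 [0.9 0.3 0.2]
0.0893 [ 0.7 -0.5 -0.3]
0.0883 [ 0.5 -1.3 -0.7]
0.0873 [ 0.  -0.5  0.4]
0.0863 [ 0.3 -0.1  0.1]
 t23.58 p [498.93 -46.56  86.24] F [ 0.23 -0.32 -1.82] M [-0.071  0.181  0.081] w0.0134 g40.0
```

The knob is on the shaft and sinking freely. Next is the push home.

Run:
```python
from h import *
f0=np.load("f0.npy"); off=np.load("off.npy"); yaw=-28+HY; z=.0863
while z>.0735:
    z-=.0008 if z>.0765 else .0003; robot.movel(tgt(yaw,z,off),R(yaw),.02); f=fz(2)-f0; p=robot.current_position()[2]; print("%.4f %.2f"%(z,p*1000),f.round(1))
    if f[2]>18 or (z<.0765 and f[2]>9): break
st()
```

```text
0.0855 85.47 [ 0.1 -0.4  0.6]
0.0847 84.72 [-0.1 -2.   1.4]
0.0839 83.89 [-0.4 -2.4  2.1]
0.0831 82.95 [-0.1 -1.9 -0.6]
0.0823 82.11 [ 0.  -2.  -0.5]
0.0815 81.39 [-0.2 -1.9 -1.2]
0.0807 80.60 [ 0.1 -1.  -1. ]
0.0799 79.77 [-0.5 -1.8 -2.1]
0.0791 78.92 [ 0.5 -2.  -2.8]
0.0783 78.15 [-0.  -2.4 -3.4]
0.0775 77.43 [-0.2 -2.  -2.8]
0.0767 76.76 [-0.1 -2.  -0.4]
0.0759 75.98 [ 0.1 -0.4 -0.5]
0.0756 75.66 [ 0.2 -0.7  0.4]
0.0753 75.30 [-0.3 -0.8 -0. ]
0.0750 75.04 [-0.  -0.6  0.7]
0.0747 74.98 [-2.5 -0.3  7.4]
0.0744 74.96 [-3.7 -1.  11.9]
 t28.68 p [499.03 -46.6   74.96] F [-4.37 -1.39  9.96] M [-0.003  0.899  0.013] w0.0136 g40.0
```

It snapped in: the springs pulled it down, then there was firm contact at exactly the deck height. Now I'll turn it to the off mark.

Run:
```python
from h import *
off=np.load("off.npy"); z=.0750; f0=np.load("f0.npy")
robot.movel(tgt(-28+HY,z,off),R(-28+HY),.02)
for y in [*range(-18,73,10),78,82,85,88,90]:
    yaw=y+HY; robot.movel(tgt(yaw,z,off),R(yaw),.04); f=fz(2)-f0; m=robot.current_moment()
    t=robot.current_tcp_rot()[:,0]; print(y,"act %.1f"%(np.degrees(np.arctan2(t[1],t[0]))-HY),f.round(1),m.round(3))
    if np.linalg.norm(f[:2])>15 or abs(m[2])>.6: print("stop");break
st()
```

```text
-18 act -18.2 [ 1.9 -1.1  2.1] [-0.232 -0.064  0.003]
-8 act -8.3 [ 1.8 -1.4  2.2] [-0.151 -0.037 -0.061]
2 act 1.7 [ 1.2 -0.8  2.8] [-0.183  0.02   0.022]
12 act 11.7 [-0.2 -0.8  4. ] [-0.176  0.219  0.043]
22 act 21.7 [-1.3 -0.5  5.2] [-0.169  0.519  0.014]
32 act 31.6 [-3.9 -1.8  6.7] [-0.325  0.757 -0.029]
42 act 41.6 [-2.9 -2.6  6.9] [-0.498  0.818  0.027]
52 act 51.6 [-3.5 -4.3  7.6] [-0.693  0.887  0.029]
62 act 61.6 [-4.7 -3.9  7.1] [-0.814  0.944  0.022]
72 act 71.6 [-3.  -4.2  7.3] [-1.003  0.792  0.033]
78 act 77.6 [-2.5 -5.7  6. ] [-1.219  0.614  0.093]
82 act 81.6 [-0.7 -6.2  4.9] [-1.36   0.42  -0.006]
85 act 84.6 [-0.7 -7.1  4.6] [-1.37   0.235 -0.007]
88 act 87.6 [ 0.5 -7.   3.3] [-1.33   0.176 -0.007]
90 act 89.6 [ 0.  -6.   2.5] [-1.401  0.117 -0.074]
 t33.94 p [500.12 -48.29  75.1 ] F [-0.4  -6.11  0.91] M [-1.401  0.117 -0.074] w0.0136 g40.0
```

Run:
```python
from h import *
off=np.load("off.npy"); p=robot.current_position()
robot.move_gripper(.03); st("open")
robot.movel([p[0],p[1],.14],velocity=.1)
robot.movep([.35,.28,.25],R(60)); robot.dwell(.2); st("away")
for n in("side","top"):
    im,d=robot.get_image(n); np.savez(f"{n}3.npz",im=im,d=d)
T=np.load("top3.npz")["im"];S=np.load("side3.npz")["im"]
cv2.imwrite("pics/end.png",np.hstack([cv2.resize(T[196:266,343:427,::-1],(400,333),interpolation=2),cv2.resize(S[170:240,255:339,::-1],(400,333),interpolation=2)]))
# heights of the bar and underside
P=cloud("top",np.load("top3.npz")["d"],(360,205,408,255)); k=P[...,2]>.085;Q=P[k];c=Q.mean(0)
w,V=np.linalg.eigh(np.cov((Q-c)[:,:2].T));a=V[:,1];print("bar",k.sum(),c,np.percentile(Q[:,2],[50,95]),"ang",np.degrees(np.arctan2(a[1],a[0]))-HY)
```

```text
open t34.46 p [499.57 -47.53  74.98] F [ 0.55 -0.3  -0.03] M [-0.067  0.113 -0.036] w0.0299 g0.0
away t36.87 p [350.36 279.56 249.74] F [-0.11  0.27 -0.19] M [-0.022  0.087 -0.047] w0.0298 g0.0
bar 214 [ 0.49558021 -0.04142903  0.12867995] [0.09435283 0.09726075] ang 132.2080703788229
```

View pics/end.png

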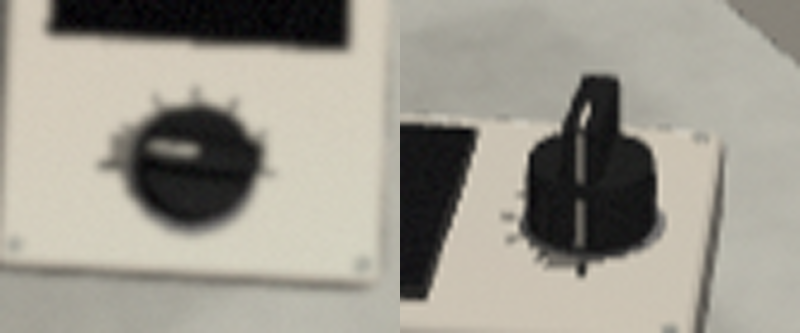

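The knob sits on the deck with its pointer line toward the off mark: line in the top crop at about (172,148), mark at (108,163), and in the side view the line and the mark at (581,268) are in column. I'll check the angle, height and bystanders numerically.

Run:
```python
from h import *
T0,T1=[np.load(f"top{i}.npz") for i in(0,3)]; S0,S1=[np.load(f"side{i}.npz") for i in(0,3)]
for n,D,b in(("top",T1,(365,210,402,250)),("side",S1,(280,180,310,220))):
    P=cloud(n,D["d"],b); k=(P[...,2]>(.0915 if n=="top" else .085))&(P[...,2]<.1)&(np.hypot(P[...,0]-DIAL[0],P[...,1]-DIAL[1])<.026);Q=P[k]
    r=cv2.minAreaRect((Q[:,:2]*1000).astype(np.float32));a=np.linalg.svd((Q-Q.mean(0))[:,:2],full_matrices=False)[2][0]
    print(n,k.sum(),Q.mean(0),np.median(Q[:,2]),r,"ang-HY",(np.degrees(np.arctan2(a[1],a[0]))-HY)%180)
for nm,A,B,b in(("vial",T0,T1,(255,190,285,218)),("dish",T0,T1,(195,238,240,282)),("tape",T0,T1,(392,275,450,332)),("vialS",S0,S1,(230,280,262,330)),("dishS",S0,S1,(290,345,352,395)),("tapeS",S0,S1,(345,195,400,236))):
    f=lambda D:np.float32(cv2.cvtColor(D["im"],cv2.COLOR_RGB2GRAY)[b[1]:b[3],b[0]:b[2]])
    print(nm,cv2.phaseCorrelate(f(A),f(B)))
```

```text
top 185 [ 0.50018206 -0.04601646  0.09437117] 0.09446027913818411 ((500.4342346191406, -46.095672607421875), (40.66242218017578, 14.196941375732422), 85.8025894165039) ang-HY 86.72137629024193
side 145 [ 0.49894203 -0.04105103  0.09148011] 0.09248082111664119 ((499.4977111816406, -44.31279754638672), (44.59670639038086, 13.60863208770752), 84.91120910644531) ang-HY 85.29743189501318
vial ((-0.07200425859595683, -0.027678875045371143), 1.00679403146108)
dish ((0.15856837819180924, 1.2910931088561064), 0.2429944379830066)
tape ((-0.055664399551861976, -0.012255282414972868), 0.9872227263450623)
vialS ((-0.030742341454310207, -0.00875639161062125), 0.9867537158727646)
dishS ((0.03041248329875401, 0.06539544572769884), 1.0126276144385338)
tapeS ((-0.0013034052587599376, 0.5094435179741836), 0.9893433450769495)
```

The knob is fully home (bar top at 94.4 mm = 45 + 49), its pointer is within about 3–4° of the off mark, and the bystanders have not moved. Handing in.

```bash
python3 -c "
from bench import robot
print(robot.finish_job(),robot.current_t())"
```

```text
the job is handed in; nothing more can be done
the job is handed in; nothing more can be done
```

The job is handed in: the knob is snapped fully home on the deck and let go, its pointer is within about 3–5° of the off mark (I stopped turning there without feeling the end stop), the vial, dish and tape show no movement in the pictures, and it took about 37 s; no verdict came back.

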